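# Hold a spacer sleeve at gauge height on the spring jig

## Task

On the microscope service bench, pick out the one aluminium spacer sleeve whose bore closely fits the guide pin of the spring jig and slip it over the pin onto the black spring collar. Then press the sleeve down against the spring until the collar's upper face is level with the tops of the two gauge posts (10 mm of travel, about half-way, not to the stop), and finish while still holding it pressed there: do not let go. Leave the other two sleeves and everything else on the bench where they are.

Things in the scene. Friction and masses are not known exactly. Their poses are not given: they have to be found in the camera images.
- sleeve_close: the wanted sleeve: a plain aluminium tube standing on end, outside diameter 38 mm, height 40 mm, through bore 18 mm, about 0.1 kg. Origin at the centre of its underside, z up along the bore
- sleeve_narrow: look-alike tube, outside 38 mm, height 40 mm, but bore only 11 mm: it cannot go over the guide pin. Origin at the centre of its underside. Not to be used
- sleeve_wide: look-alike tube, outside 38 mm, height 40 mm, but bore 25 mm: it would sit loose on the guide pin. Origin at the centre of its underside. Not to be used
- jig: the spring jig, fixed to the bench: grey base 70 (x) x 116 (y) x 20 mm. Origin at the centre of its underside. A fixed steel guide pin, 15 mm in diameter with a tapered tip (6 mm across at the very end, taper 9 mm long), stands upright on the origin, its tip 93 mm above the bench. Two fixed steel gauge posts, 10 mm in diameter, stand at y = +46 and -46 mm of the jig's frame, their tops 65 mm above the bench
- collar_top (a point): centre of the upper face of the jig's black spring collar, a disc 60 mm in diameter and 8 mm thick around the guide pin, which slides down the pin. Its upper face is 75 mm above the bench at rest (the pin's tip stands 18 mm above it), level with the gauge posts after 10 mm of travel. This point moves with the collar
- collar (a joint): downward travel of the spring collar in m: 0 at rest (up), 0.010 when level with the gauge posts, 0.020 at the lower stop. Spring: about 3 N to start it moving, rising by 0.5 N per mm, about 8 N at 10 mm; it springs back up when not pressed
- eyepiece: bystander: black stepped eyepiece standing upright, 34 mm across, 56 mm tall; origin at its underside
- objective: bystander: steel microscope objective standing upright, 24 mm across, 44 mm tall; origin at its underside
- dust_cap: bystander: shallow black open cap, 48 mm across, 22 mm tall; origin at its underside
- filter_holder: bystander: flat black disc with a glass face, 60 mm across, 12 mm tall; origin at its underside
- slide_box: bystander: grey closed box, 85 x 120 x 34 mm; origin at its underside
- screwdriver: bystander: screwdriver lying down, about 170 mm long
- cleaner_bottle: bystander: small amber bottle with a white cap, 44 mm across, 110 mm tall; origin at its underside

How it is judged:
By the outcome, as a careful person would: the job done as asked, in the order asked, and still so for the second after the job is handed in, while the arm keeps its last pose, push and grip.
It also fails if it takes over 38 s, if anything falls off the work surface, if the arm or the gripper's body presses on something with over 40 N, if the wrist force passes 120 N, or if a joint passes its speed limit or range.

## Robot

A 6-joint arm with a two-finger parallel gripper is mounted at the origin on the work surface. World frame = base frame: x ahead of the robot, y to its left, z up, the work surface at z = 0. Lengths are in m, angles in rad, forces in N, time in s.
With the tool pointing down it reaches from about 0.35 to 0.975 m from the base axis. Payload 7.1 kg.
Tool frame: the origin (TCP) lies at the very end of the fingers, on their centre line; the grasp point (between the pads) lies 19 mm behind it; z points along the fingers, x is the direction in which the jaws open and shut, and the axes are right-handed (so a half turn about z gives the same grasp; the last joint's range is limited). The gripper opens to 88 mm and grips with 3 to 60 N. Pads are 20 mm wide; open, the fingers measure 115 mm over their backs; the gripper's body (75 mm by 178 mm) begins 61 mm behind the grasp point.
Start: joints at [1.095, 0.423, 1.63, -0, 1.089, -0.019], TCP at [0.276, 0.561, 0.187] pointing down, gripper open.
Joint ranges: [-3, 3], [-0.9, 2.11], [0.09, 2.58], [-1.31, 4.45], [0.11, 2.69], [-2.54, 2.54]. Speed limits (rad/s): [2.39, 2.39, 3.01, 3.14, 3.14, 3.14].

## Interface

Orientations are given as a unit quaternion [x, y, z, w].
In Python, from bench import state, read_camera, camera_params, sign_off gives the robot as it stands. The module is installed in compiled form; this text tells all that it offers.
- The arm moves only by the tool drive_tool, never from a script. Its argument "series" is a list of rows, each a list of 2 entries, a list of its own where there are three numbers: the shift along the world's x, y, z in cm, then the turn, a rotation vector about the world's x, y, z in degrees. A call has 1 to 20 rows; each row is the pose to reach, as a shift and turn from the pose commanded when the call began; what a row does not reach only later rows make up. A row lasts 1/8 s, in which the tool goes at most 62.5 mm and 10.7 degrees, less where a joint would pass 70% of its speed; a pose out of reach is approached as far as the arm can. A call with a gripper value outside its range is refused whole. "jaw" is the closure, from -1 (fully open) to 1 (shut), set as the call begins (left out, the last holds). The fingers move at their own pace and stop on an object; the grip force is fixed at half the most. Time passes only in rows, so rows that repeat a pose let the fingers close. It gives the time, the measured TCP pose, the force and the opening at its end, in the units of the state.
- state(): the state, without advancing time (a new reading comes with each control period).
- read_camera(name): name is "scene" or "top" or "wrist"; returns the picture (384x512x3 uint8, red, green, blue); there is no depth.
- camera_params(name): a dict with "fx", "fy", "cx", "cy" (pixels), "k1" (the pictures are not rectified: a ray, as slopes to the right and down, at radius r is drawn at 1 + k1 r^2 times it, then the intrinsics apply), "T" (4x4, takes a point from camera to world coordinates); the wrist camera has in their place "tool_from_camera" (4x4, takes a point from camera to tool coordinates, whose origin is the TCP and whose axes are the tool frame's). Camera axes: x right, y down, z forward; pixel columns grow to the right and rows downward; lengths in m; the calibration is good to about 2 mm. A picture is of the moment at which its call begins: read the wrist's pose just before it. camera_params takes no time and is no camera call.
- sign_off(): hands the job in, once; it reports no verdict.
The state is a dict: "time": time; "joint_pos": joint angles; "joint_vel": joint speeds; "tau": joint torques, N m; "position": TCP position; "ee_rot": TCP orientation; "wrist_force": force on the tool from outside, world axes, zero at the start; "ft_torque": the same for the moment, N m; "grip_width": opening from 0.0 (shut) to 1.0 (fully open).
Only numpy, scipy, OpenCV 4.12 (cv2) and the standard library are available. Lean on these libraries where they do the work, as an engineer would, in place of code of your own. Each camera call takes 0.05 s, during which the arm holds its last target. There are 200 camera calls.

## Working session

There is one attempt and no reset: what is moved stays moved. The work goes in short steps, Python scripts to look and compute and a tool call to move; the robot and the scene stay as the last step left them, time stands still between calls to the robot, and variables do not carry over. Pictures are saved under pics/ and viewed, about 8 in all and at most 12, crops included, and the job is handed in when it is done.

Besides the shell and the picture viewer there is one more tool, called after "Request:" in YAML: its name, and indented under it one key for each argument. drive_tool: Moves the arm, as the interface text tells. Its arguments: {"type":"object","properties":{"series":{"type":"array","items":{"type":"array"}},"jaw":{"type":"number"}},"required":["series"]}

```bash
mkdir -p pics; cat > h.py <<'E'
import numpy as np, cv2
from bench import *
from scipy.spatial.transform import Rotation as R
def TW(name,s=None):
    p=camera_params(name)
    if name!='wrist': return p,np.array(p['T'])
    s=s or state(); T=np.eye(4); T[:3,:3]=R.from_quat(s['ee_rot']).as_matrix(); T[:3,3]=s['position']
    return p,T@np.array(p['tool_from_camera'])
def ray(name,uv,z,s=None):
    p,T=TW(name,s); K=np.array([[p['fx'],0,p['cx']],[0,p['fy'],p['cy']],[0,0,1.]])
    n=cv2.undistortPoints(np.array(uv,float).reshape(-1,1,2),K,np.array([p['k1'],0,0,0,0.])).reshape(-1,2)
    d=np.c_[n,np.ones(len(n))]@T[:3,:3].T; o=T[:3,3]
    return o+d*((z-o[2])/d[:,2])[:,None]
def proj(name,P,s=None):
    p,T=TW(name,s); Ti=np.linalg.inv(T); K=np.array([[p['fx'],0,p['cx']],[0,p['fy'],p['cy']],[0,0,1.]])
    return cv2.projectPoints(np.array(P,float).reshape(-1,3),cv2.Rodrigues(Ti[:3,:3])[0],Ti[:3,3],K,np.array([p['k1'],0,0,0,0.]))[0].reshape(-1,2)
def save(im,f): cv2.imwrite(f,im[...,::-1])
E
python3 - <<'E'
from h import *
np.set_printoptions(precision=3,suppress=True)
print(state())
for n in('top','scene','wrist'):
    p=camera_params(n);print(n,p); im=read_camera(n);save(im,f'pics/{n}0.png')
E
```

```text
{'time': 0.0, 'joint_pos': array([ 1.095,  0.424,  1.631,  0.   ,  1.089, -0.019]), 'joint_vel': array([ 0.   , -0.   ,  0.004,  0.   , -0.001, -0.   ]), 'tau': array([ -0.   , -54.462, -27.368,   0.064,   0.023,  -0.   ]), 'position': array([0.275, 0.56 , 0.187]), 'ee_rot': array([ 0.849,  0.529, -0.001,  0.   ]), 'wrist_force': array([-0.232, -0.249, -0.519]), 'ft_torque': array([0.002, 0.005, 0.036]), 'grip_width': 0.9993446895989435}
top {'fx': 478.8926186173126, 'fy': 478.8926186173126, 'cx': 249.78436513271075, 'cy': 189.85646546492686, 'k1': -0.17573220900008316, 'T': array([[ 0.023, -0.983,  0.184,  0.289],
       [-1.   , -0.023, -0.001, -0.037],
       [ 0.005, -0.184, -0.983,  1.359],
       [ 0.   ,  0.   ,  0.   ,  1.   ]])}
scene {'fx': 458.8169116872332, 'fy': 458.8169116872332, 'cx': 251.29965788219369, 'cy': 188.69793120354544, 'k1': 0.05912460249380107, 'T': array([[-0.775,  0.395, -0.494,  1.08 ],
       [ 0.632,  0.455, -0.628,  0.651],
       [-0.023, -0.799, -0.601,  0.744],
       [ 0.   ,  0.   ,  0.   ,  1.   ]])}
wrist {'fx': 290.4064041641054, 'fy': 290.4064041641054, 'cx': 254.4399573447779, 'cy': 199.15567078260193, 'k1': -0.05570795860716213, 'tool_from_camera': array([[ 1.   , -0.   ,  0.001, -0.   ],
       [-0.   ,  0.953,  0.303, -0.082],
       [-0.001, -0.303,  0.953, -0.198],
       [ 0.   ,  0.   ,  0.   ,  1.   ]])}
```

View pics/top0.png

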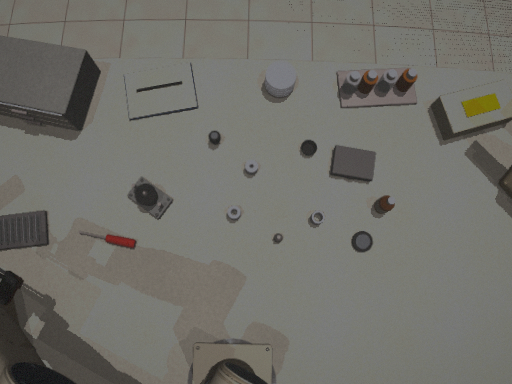

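View pics/scene0.png

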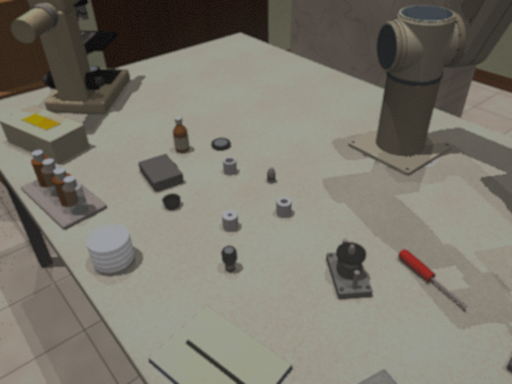

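The top view shows the sleeves at about (251,168), (234,213) and (317,218), and the jig at about (147,197). I'll zoom in on all four.

```bash
python3 - <<'E'
from h import *
np.set_printoptions(precision=4,suppress=True)
im=read_camera('top'); 
cs=[(251,168),(234,213),(317,218),(149,197)]
t=[cv2.resize(im[v-(h:=13 if i<3 else 26):v+h,u-h:u+h],(300,300),interpolation=cv2.INTER_CUBIC) for i,(u,v) in enumerate(cs)]
save(np.vstack([np.hstack(t[:2]),np.hstack(t[2:])]),'pics/crop.png')
print(ray('top',cs[:3],.04), ray('top',cs[3:],.075))
E
```

```text
[[ 0.5986 -0.0405  0.04  ]
 [ 0.4692  0.0038  0.04  ]
 [ 0.4604 -0.2275  0.04  ]] [[0.5027 0.2371 0.075 ]]
```

View pics/crop.png

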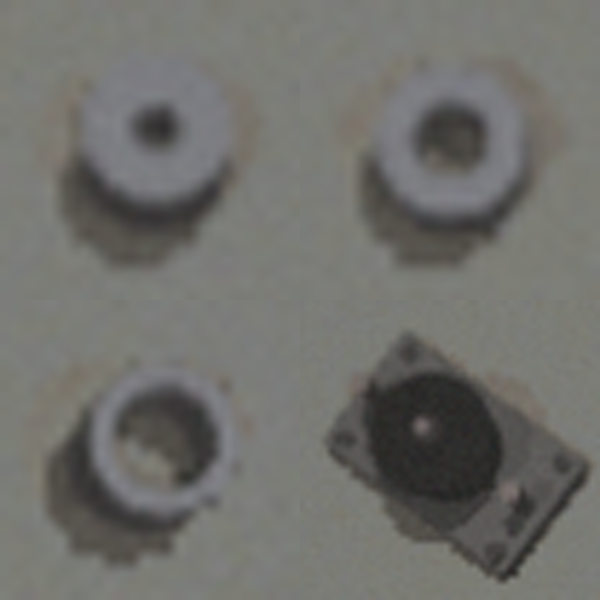

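The crops show bore-to-outside ratios of about 0.33 (upper left, narrow), 0.50 (upper right, the wanted one) and 0.70 (lower left, wide). The sleeve I need is at pixel (234,212). The pin tip is at about (144.7,193.2) and one gauge post at (159.7,203.9).

```bash
python3 - <<'E'
from h import *
np.set_printoptions(precision=4,suppress=True)
pin=ray('top',[(144.7,193.2)],.093);post=ray('top',[(159.7,203.9)],.065);sl=ray('top',[(234,212.1)],.04)
print(pin,post,np.linalg.norm((pin-post)[0,:2]),sl)
p=state()['position'];print((pin-p)*100,(sl-p)*100)
E
```

```text
[[0.5098 0.2457 0.093 ]] [[0.4859 0.2082 0.065 ]] 0.044457957749189876 [[0.4718 0.0039 0.04  ]]
[[ 23.4342 -31.4908  -9.3893]] [[ 19.6291 -55.6677 -14.6893]]
```

Request:
drive_tool:
  series:
    - [[3, -4, 3], [0, 0, 0]]
    - [[6.5, -8.5, 3], [0, 0, 0]]
    - [[10, -13, 3], [0, 0, 0]]
    - [[13.5, -18, 3], [0, 0, 0]]
    - [[17, -22.5, 3], [0, 0, 0]]
    - [[20, -27, 3], [0, 0, 0]]
    - [[22.5, -30, 3], [0, 0, 0]]
    - [[23.4, -31.5, 3], [0, 0, 0]]
    - [[23.4, -31.5, 3], [0, 0, 0]]
    - [[23.4, -31.5, 3], [0, 0, 0]]
  jaw: -1

```text
time: 1.45
position: [0.5089, 0.2469, 0.2173]
ee_rot: [0.849, 0.529, -0.0, -0.0]
wrist_force: [0.4, -0.8, 0.6]
grip_width: 0.997
```

```bash
python3 - <<'E'
from h import *
np.set_printoptions(precision=4,suppress=True)
s=state();im=read_camera('wrist');save(im,'pics/w1.png');np.save('w1.npy',im)
import pickle;pickle.dump(s,open('w1.pkl','wb'))
print(s['position'],s['ee_rot'],proj('wrist',[[.5098,.2457,.093]],s))
E
```

```text
[0.5089 0.2469 0.2173] [ 0.8486  0.529  -0.0002 -0.0002] [[253.6129 183.5951]]
```

View pics/w1.png

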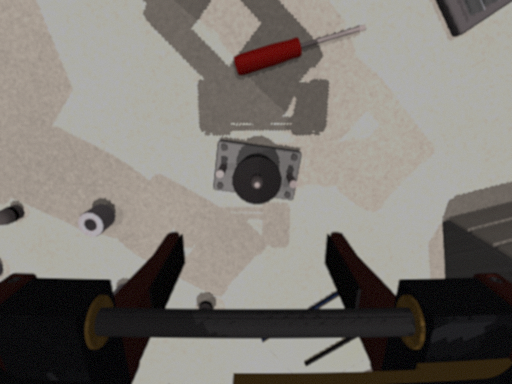

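The wrist view shows the jig with its pin tip near (257,184) and post tops near (221,174) and (293,183). The close sleeve is at about (95,222). I'll measure each more precisely.

```bash
python3 - <<'E'
from h import *
import pickle
np.set_printoptions(precision=4,suppress=True)
im=np.load('w1.npy');s=pickle.load(open('w1.pkl','rb'))
a=cv2.resize(im[135:215,205:310],None,fx=7,fy=7,interpolation=cv2.INTER_CUBIC)
save(cv2.convertScaleAbs(a,alpha=1.4),'pics/w1c.png')
# collar: dark disc
g=cv2.cvtColor(im,cv2.COLOR_RGB2GRAY)
m=(g<55).astype(np.uint8);m[:145]=0;m[215:]=0;m[:,:225]=0;m[:,288:]=0
m=cv2.morphologyEx(m,cv2.MORPH_OPEN,np.ones((5,5)))
c=max(cv2.findContours(m,0,1)[0],key=cv2.contourArea)
print(cv2.minEnclosingCircle(cv2.convexHull(c)),cv2.fitEllipse(c),ray('wrist',[cv2.fitEllipse(c)[0]],.073,s))
print('pin',ray('wrist',[(257,184)],.093,s),'posts',ray('wrist',[(221,174),(293,183)],.065,s))
print('sleeve',ray('wrist',[(93,224)],.04,s))
E
```

```text
((256.5, 177.4375), 25.048879623413086) ((256.64776611328125, 177.82957458496094), (46.717037200927734, 49.250614166259766), 4.910335540771484) [[0.5096 0.2499 0.073 ]]
pin [[0.5119 0.249  0.093 ]] posts [[0.4876 0.2117 0.065 ]
 [0.5372 0.2869 0.065 ]]
sleeve [[0.4743 0.0087 0.04  ]]
```

View pics/w1c.png

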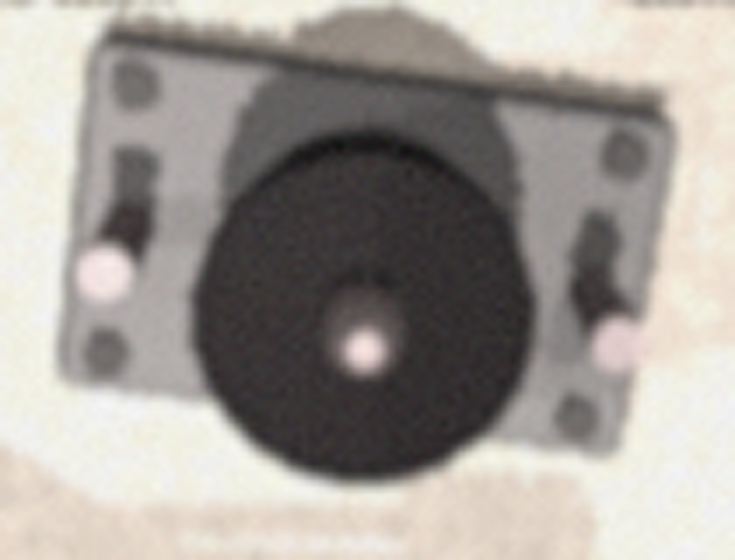

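```bash
python3 - <<'E'
from h import *
import pickle
np.set_printoptions(precision=4,suppress=True)
s=pickle.load(open('w1.pkl','rb'))
f=lambda u,v:(205+(u+.5)/7-.5,135+(v+.5)/7-.5)
pin=ray('wrist',[f(364,350)],.093,s);po=ray('wrist',[f(105,273),f(618,343)],.065,s);co=ray('wrist',[f(364,308)],.074,s)
print(pin,po,po.mean(0),np.linalg.norm(po[0]-po[1]),co)
print(np.degrees(np.arctan2(*(po[1]-po[0])[[1,0]])))
E
```

```text
[[0.5123 0.2482 0.093 ]] [[0.4863 0.2104 0.065 ]
 [0.5378 0.2864 0.065 ]] [0.5121 0.2484 0.065 ] 0.09182236404681438 [[0.5102 0.2495 0.074 ]]
55.89507130012981
```

Request:
drive_tool:
  series:
    - [[-0.5, -5, 0], [0, 0, 0]]
    - [[-1, -10, 0], [0, 0, 0]]
    - [[-2, -15, 0], [0, 0, 0]]
    - [[-3, -20, -2], [0, 0, 0]]
    - [[-3.6, -23.5, -5.3], [0, 0, 0]]
    - [[-3.6, -23.9, -5.3], [0, 0, 0]]
    - [[-3.6, -23.9, -5.3], [0, 0, 0]]
    - [[-3.6, -23.9, -5.3], [0, 0, 0]]

```text
time: 2.5
position: [0.4749, 0.0082, 0.1655]
ee_rot: [0.848, 0.529, 0.001, 0.0]
wrist_force: [-0.2, -0.4, -0.4]
grip_width: 0.997
```

```bash
python3 - <<'E'
from h import *
np.set_printoptions(precision=4,suppress=True)
s=state();im=read_camera('wrist')
print(s['position'],s['ee_rot'])
u,v=np.round(proj('wrist',[[.473,.006,.04]],s)[0]).astype(int);print(u,v)
import pickle;pickle.dump((s,im),open('w2.pkl','wb'))
save(cv2.resize(im[v-35:v+35,u-45:u+45],None,fx=7,fy=7,interpolation=cv2.INTER_CUBIC),'pics/w2c.png')
E
```

```text
[0.4749 0.0082 0.1655] [0.8484 0.5294 0.001  0.0005]
252 181
```

View pics/w2c.png

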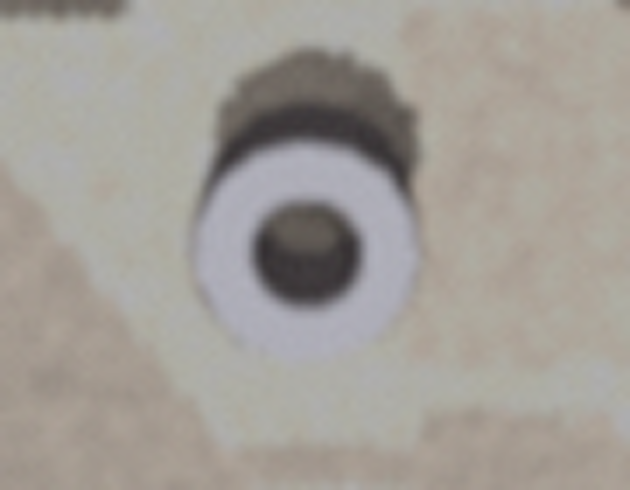

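The sleeve's bore-to-outside ratio here is 107/225, or 18.1 mm, which confirms it is the right one. Its centre is at crop (306,251).

```bash
python3 - <<'E'
from h import *
import pickle
np.set_printoptions(precision=4,suppress=True)
s,im=pickle.load(open('w2.pkl','rb'))
P=ray('wrist',[(207+306.5/7-.5,146+251.5/7-.5)],.04,s);print(P,(P-state()['position'])*100,state()['position'])
E
```

```text
[[0.4724 0.0046 0.04  ]] [[ -0.2217  -0.3508 -12.5354]] [0.4747 0.0081 0.1654]
```

Request:
drive_tool:
  series:
    - [[-0.2, -0.35, -3], [0, 0, 0]]
    - [[-0.2, -0.35, -7], [0, 0, 0]]
    - [[-0.2, -0.35, -11], [0, 0, 0]]
    - [[-0.2, -0.35, -13.5], [0, 0, 0]]
    - [[-0.2, -0.35, -15.1], [0, 0, 0]]
    - [[-0.2, -0.35, -15.1], [0, 0, 0]]
    - [[-0.2, -0.35, -15.1], [0, 0, 0]]

```text
time: 3.42
position: [0.4725, 0.0036, 0.0142]
ee_rot: [0.849, 0.529, 0.001, 0.0]
wrist_force: [0.5, -0.7, 0.2]
grip_width: 1.002
```

Request:
drive_tool:
  series:
    - [[0, 0, 0], [0, 0, 0]]
    - [[0, 0, 0], [0, 0, 0]]
    - [[0, 0, 0], [0, 0, 0]]
    - [[0, 0, 0], [0, 0, 0]]
    - [[0, 0, 0], [0, 0, 0]]
    - [[0, 0, 0], [0, 0, 0]]
    - [[0, 0, 0], [0, 0, 0]]
    - [[0, 0, 0], [0, 0, 0]]
  jaw: 1

```text
time: 4.42
position: [0.4716, 0.0034, 0.0133]
ee_rot: [0.849, 0.529, -0.0, -0.0]
wrist_force: [0.4, 0.4, 0.2]
grip_width: 0.131
```

```bash
python3 - <<'E'
from h import *
s=state();print(s['grip_width'],s['position']);im=read_camera('wrist');save(im,'pics/w3.png');print(state()['grip_width'],proj('wrist',[[.4724,.0046,.04]],s))
save(np.hstack([im[120:370,100:420],read_camera('top')[150:275,150:310].repeat(2,0).repeat(2,1)]),'pics/w3c.png')
E
```

```text
0.13111763424789225 [0.47162305 0.00342866 0.01334903]
0.079685586267324 [[256.32599186 240.25264765]]
```

View pics/w3c.png

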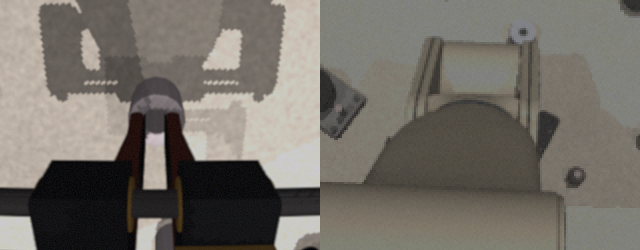

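The fingers are nearly shut and the sleeve sits just ahead of them, at about wrist pixel (257,220). The grasp missed or squeezed it out, so I'll look closer.

```bash
python3 - <<'E'
from h import *
im=cv2.imread('pics/w3.png')
cv2.imwrite('pics/w3d.png',cv2.convertScaleAbs(cv2.resize(im[180:300,190:330],None,fx=5,fy=5,interpolation=cv2.INTER_CUBIC),alpha=1.5))
s=state();T=R.from_quat(s['ee_rot']).as_matrix()
for z in(0,-.019): print(proj('wrist',[s['position']+T@[x,y,z] for x in(-.005,0.005) for y in(-.01,0,.01)],s))
print(s['grip_width'])
E
```

```text
[[247.29193826 211.47189437]
 [247.39472528 224.21999279]
 [247.49601218 236.59647456]
 [261.05592195 211.46782386]
 [260.95942726 224.21545733]
 [260.86436036 236.59150444]]
[[246.65172085 221.29689665]
 [246.77554703 235.05762027]
 [246.89728845 248.37313696]
 [261.70441831 221.29199614]
 [261.58743178 235.05218114]
 [261.47243736 248.36719894]]
0.036486627072219675
```

View pics/w3d.png

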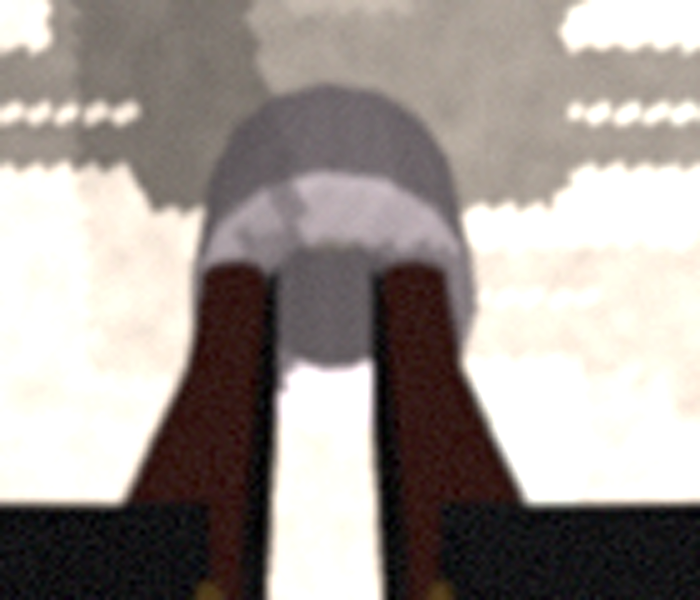

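The bore centre is still at about (255,240), exactly where the unmoved sleeve should appear, so the fingers closed above its top. The visible finger ends fall short of the stated TCP. I'll check from the side with the scene camera.

```bash
python3 - <<'E'
from h import *
s=state();im=read_camera('scene').copy()
P=s['position'];q=proj('scene',[P,P+[0,0,.02],P+[0,0,.04],P+[0,0,.06]])
print(s['grip_width'],P,q)
u,v=q[0].astype(int)
a=cv2.resize(im[v-55:v+25,u-50:u+50],None,fx=7,fy=7,interpolation=cv2.INTER_CUBIC)
for x,y in q: cv2.circle(a,(int((x-u+50)*7),int((y-v+55)*7)),3,(255,0,0),-1)
save(cv2.convertScaleAbs(a,alpha=1.4),'pics/s4.png')
E
```

```text
0.036486627072219675 [0.47158932 0.00340696 0.0133565 ] [[283.05700275 208.51743627]
 [283.20349226 202.26563828]
 [283.35383044 195.88072528]
 [283.5081764  189.35794742]]
```

View pics/s4.png

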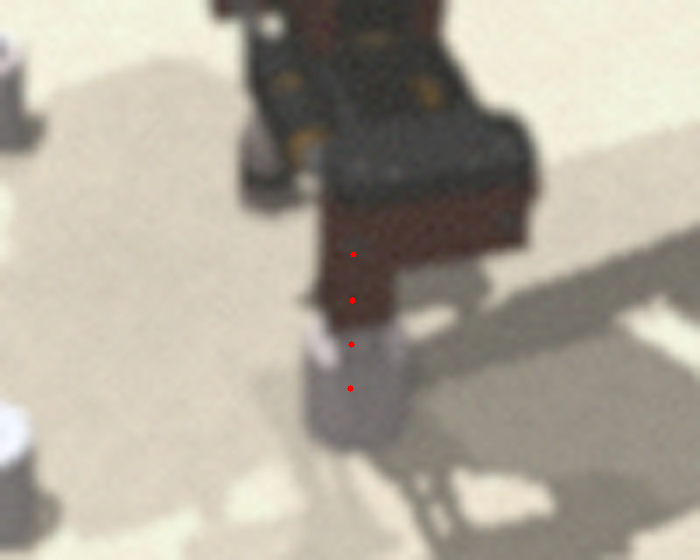

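The scene view shows the finger ends resting just above the sleeve top, about 30 mm above the reported TCP (red dots at +0, 20, 40 and 60 mm). The sleeve hasn't moved. I'll allow for that 30 mm, reopen the jaws a little higher, then go lower while watching the force.

Request:
drive_tool:
  series:
    - [[0.1, 0.1, 1], [0, 0, 0]]
    - [[0.1, 0.1, 1], [0, 0, 0]]
    - [[0.1, 0.1, 1], [0, 0, 0]]
    - [[0.1, 0.1, 1], [0, 0, 0]]
    - [[0.1, 0.1, 1], [0, 0, 0]]
    - [[0.1, 0.1, 1], [0, 0, 0]]
    - [[0.1, 0.1, 1], [0, 0, 0]]
    - [[0.1, 0.1, 1], [0, 0, 0]]
    - [[0.1, 0.1, 1], [0, 0, 0]]
    - [[0.1, 0.1, 1], [0, 0, 0]]
  jaw: -1

```text
time: 5.82
position: [0.4726, 0.0044, 0.0234]
ee_rot: [0.849, 0.529, 0.0, 0.0]
wrist_force: [1.0, 0.6, -0.9]
grip_width: 0.997
```

Request:
drive_tool:
  series:
    - [[0, 0, -1], [0, 0, 0]]
    - [[0, 0, -2], [0, 0, 0]]
    - [[0, 0, -2.6], [0, 0, 0]]
    - [[0, 0, -3.2], [0, 0, 0]]
    - [[0, 0, -3.5], [0, 0, 0]]
    - [[0, 0, -3.5], [0, 0, 0]]

```text
time: 6.58
position: [0.4725, 0.0044, -0.0118]
ee_rot: [0.849, 0.529, -0.0, -0.0]
wrist_force: [0.7, 1.1, -0.1]
grip_width: 0.998
```

Request:
drive_tool:
  series:
    - [[0, 0, -0.5], [0, 0, 0]]
    - [[0, 0, -0.5], [0, 0, 0]]

```text
time: 6.82
position: [0.4725, 0.0044, -0.0168]
ee_rot: [0.849, 0.529, -0.0, -0.0]
wrist_force: [-0.6, -0.8, -1.1]
grip_width: 0.998
```

Request:
drive_tool:
  series:
    - [[0, 0, 0], [0, 0, 0]]
    - [[0, 0, 0], [0, 0, 0]]
    - [[0, 0, 0], [0, 0, 0]]
    - [[0, 0, 0], [0, 0, 0]]
    - [[0, 0, 0], [0, 0, 0]]
    - [[0, 0, 0], [0, 0, 0]]
    - [[0, 0, 0], [0, 0, 0]]
    - [[0, 0, 0], [0, 0, 0]]
  jaw: 1

```text
time: 7.82
position: [0.4727, 0.0044, -0.0166]
ee_rot: [0.849, 0.529, 0.0, 0.0]
wrist_force: [-0.7, 0.2, 1.5]
grip_width: 0.416
```

The opening is 0.416, about 37 mm, so the sleeve is gripped. Its underside is 16.6 mm above the TCP reading. I'll lift it and carry it over the pin.

Request:
drive_tool:
  series:
    - [[0, 0, 2], [0, 0, 0]]
    - [[0, 0, 5], [0, 0, 0]]
    - [[0, 0, 8.5], [0, 0, 0]]
    - [[0.5, 3, 11.5], [0, 0, 0]]
    - [[1.1, 7, 12], [0, 0, 0]]
    - [[1.8, 11, 12], [0, 0, 0]]
    - [[2.4, 15, 12], [0, 0, 0]]
    - [[3.1, 19, 12], [0, 0, 0]]
    - [[3.6, 22.5, 12], [0, 0, 0]]
    - [[3.95, 24.4, 12], [0, 0, 0]]
    - [[3.95, 24.4, 12], [0, 0, 0]]
    - [[3.95, 24.4, 12], [0, 0, 0]]
    - [[3.95, 24.4, 12], [0, 0, 0]]

```text
time: 9.45
position: [0.5119, 0.2472, 0.1033]
ee_rot: [0.849, 0.528, -0.0, 0.0]
wrist_force: [-0.1, 0.4, -1.6]
grip_width: 0.413
```

```bash
python3 - <<'E'
from h import *
np.set_printoptions(precision=4,suppress=True)
s=state();P=s['position'];print(P,s['wrist_force'],s['grip_width'])
w=read_camera('wrist');sc=read_camera('scene')
q=proj('wrist',[P+[0,0,.0566]],s)[0];print('bore expected',q)
u,v=q.astype(int)
A=cv2.resize(w[v-35:v+35,u-45:u+45],None,fx=5,fy=5,interpolation=cv2.INTER_CUBIC);
x=proj('scene',[P+[0,0,.0166],[.5122,.2483,.093]]);print(x);a,b=x[0].astype(int)
B=cv2.resize(sc[b-30:b+40,a-30:a+30],None,fx=5,fy=5,interpolation=cv2.INTER_CUBIC)
print(a,b,u,v);save(cv2.convertScaleAbs(np.hstack([A,B]),alpha=1.5),'pics/c5.png')
E
```

```text
[0.5119 0.2472 0.1033] [-0.1494  0.3711 -1.5936] 0.4133259980457599
bore expected [254.1331 263.6101]
[[352.3298 234.8517]
 [351.2221 245.0983]]
352 234 254 263
```

View pics/c5.png

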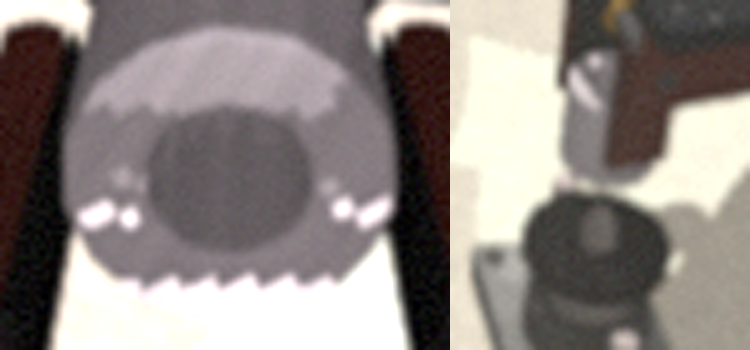

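The bore sits at (255,263.6) against an expected (254,263.6), so the sleeve is centred in the grip. The scene view puts the pin tip within about 1 px of its predicted place. I'll lower it over the taper with a small y correction.

Request:
drive_tool:
  series:
    - [[0, 0.1, -0.8], [0, 0, 0]]
    - [[0, 0.1, -1.6], [0, 0, 0]]
    - [[0, 0.1, -2.2], [0, 0, 0]]
    - [[0, 0.1, -2.7], [0, 0, 0]]
    - [[0, 0.1, -3.2], [0, 0, 0]]
    - [[0, 0.1, -3.2], [0, 0, 0]]
    - [[0, 0.1, -3.2], [0, 0, 0]]

```text
time: 10.42
position: [0.5123, 0.2495, 0.0715]
ee_rot: [0.849, 0.529, 0.0, 0.0]
wrist_force: [-0.1, 0.5, -1.2]
grip_width: 0.418
```

Request:
drive_tool:
  series:
    - [[0, -0.1, -0.2], [0, 0, 0]]
    - [[0, -0.1, -0.4], [0, 0, 0]]
    - [[0, -0.1, -0.7], [0, 0, 0]]
    - [[0, -0.1, -1.0], [0, 0, 0]]
    - [[0, -0.1, -1.0], [0, 0, 0]]

```text
time: 11.05
position: [0.5119, 0.2483, 0.061]
ee_rot: [0.849, 0.529, -0.0, -0.0]
wrist_force: [1.0, 0.3, -0.4]
grip_width: 0.416
```

Request:
drive_tool:
  series:
    - [[0, 0, -0.15], [0, 0, 0]]
    - [[0, 0, -0.3], [0, 0, 0]]
    - [[0, 0, -0.5], [0, 0, 0]]
    - [[0, 0, -0.5], [0, 0, 0]]
    - [[0, 0, -0.5], [0, 0, 0]]

```text
time: 11.68
position: [0.5122, 0.2485, 0.0566]
ee_rot: [0.849, 0.529, 0.0, 0.0]
wrist_force: [0.2, 0.8, 1.6]
grip_width: 0.415
```

Request:
drive_tool:
  series:
    - [[0, 0, -0.2], [0, 0, 0]]
    - [[0, 0, -0.4], [0, 0, 0]]
    - [[0, 0, -0.6], [0, 0, 0]]
    - [[0, 0, -0.8], [0, 0, 0]]
    - [[0, 0, -0.8], [0, 0, 0]]
    - [[0, 0, -0.8], [0, 0, 0]]
    - [[0, 0, -0.8], [0, 0, 0]]

```text
time: 12.55
position: [0.5123, 0.2485, 0.0485]
ee_rot: [0.849, 0.529, 0.0, 0.0]
wrist_force: [-1.5, -0.8, 5.1]
grip_width: 0.414
```

```bash
python3 - <<'E'
from h import *
np.set_printoptions(precision=4,suppress=True)
F=[];Z=[]
for i in range(12):
    s=state();F.append(s['wrist_force']);Z.append(s['position']);sc=read_camera('scene')
print(np.mean(F,0),np.std(F,0),np.mean(Z,0),s['grip_width'])
P=np.array([.5122,.2483,0]);d=np.array([.5605,.828,0])*.046
x=proj('scene',[P+[0,0,.065],P+d+[0,0,.065],P-d+[0,0,.065],P+[0,0,.075]]);print(x)
a,b=x[0].astype(int)
save(cv2.convertScaleAbs(cv2.resize(sc[b-45:b+30,a-45:a+45],None,fx=8,fy=8,interpolation=cv2.INTER_CUBIC),alpha=1.5),'pics/c6.png');print(a,b)
E
```

```text
[-1.5803 -0.6765  5.6122] [0.3361 0.3357 0.5271] [0.5123 0.2485 0.0485] 0.41586595833408074
[[349.7792 255.0409]
 [355.9494 271.8037]
 [344.0969 239.5726]
 [350.288  251.53  ]]
349 255
```

View pics/c6.png

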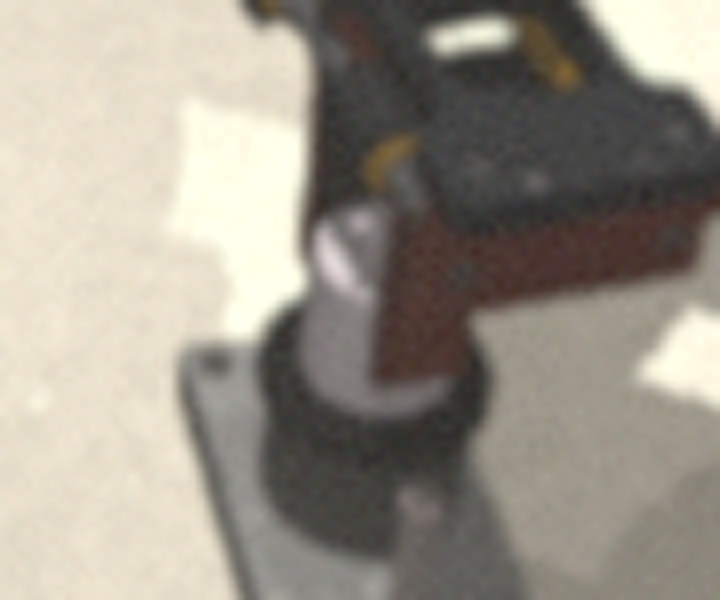

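The scene view shows the sleeve standing flat on the collar with its pin inside, and the collar about level with the post top at crop (415,500). The force is roughly 1 N lower than expected. I'll check the zero of travel by backing up to the contact point, reading averaged force.

```bash
cat > f.py <<'E'
from h import *
F=[];Z=[]
for i in range(8): s=state();F.append(s['wrist_force'][2]);Z.append(s['position'][2]);read_camera('wrist')
print('t %.2f z %.4f bottom %.4f F %.2f +- %.2f'%(s['time'],np.mean(Z),np.mean(Z)+.0166,np.mean(F),np.std(F)/8**.5))
E
```

Request:
drive_tool:
  series:
    - [[0, 0, 0.4], [0, 0, 0]]
    - [[0, 0, 0.8], [0, 0, 0]]
    - [[0, 0, 0.8], [0, 0, 0]]

```text
time: 13.52
position: [0.5123, 0.2485, 0.0566]
ee_rot: [0.849, 0.529, 0.0, 0.0]
wrist_force: [-0.4, -0.1, 2.3]
grip_width: 0.417
```

```bash
python3 f.py
```

```text
t 13.88 z 0.0564 bottom 0.0730 F 2.15 +- 0.24
```

Request:
drive_tool:
  series:
    - [[0, 0, 0.13], [0, 0, 0]]
    - [[0, 0, 0.13], [0, 0, 0]]

```text
time: 14.18
position: [0.5123, 0.2485, 0.0578]
ee_rot: [0.849, 0.529, 0.0, 0.0]
wrist_force: [1.1, 0.6, 2.4]
grip_width: 0.414
```

```bash
python3 f.py
```

```text
t 14.53 z 0.0577 bottom 0.0743 F 1.94 +- 0.13
```

Request:
drive_tool:
  series:
    - [[0, 0, 0.13], [0, 0, 0]]
    - [[0, 0, 0.13], [0, 0, 0]]

```text
time: 14.82
position: [0.5114, 0.248, 0.0586]
ee_rot: [0.849, 0.529, -0.001, -0.0]
wrist_force: [1.6, -1.2, -0.5]
grip_width: 0.42
```

```bash
python3 f.py
```

```text
t 15.18 z 0.0587 bottom 0.0753 F -1.23 +- 0.17
```

Request:
drive_tool:
  series:
    - [[0, 0, 0.13], [0, 0, 0]]
    - [[0, 0, 0.13], [0, 0, 0]]

```text
time: 15.48
position: [0.5122, 0.2485, 0.0604]
ee_rot: [0.849, 0.529, 0.0, 0.0]
wrist_force: [0.5, -0.4, -1.3]
grip_width: 0.415
```

```bash
python3 f.py
```

```text
t 15.82 z 0.0603 bottom 0.0769 F -1.14 +- 0.16
```

Contact is sharp: the force jumps from -1.2 N to +1.9 N at a reading of about 0.058, or 0.075 for the sleeve underside. That matches the expected geometry, so 10 mm of travel means a reading of about 0.0483.

Request:
drive_tool:
  series:
    - [[0, 0, -0.2], [0, 0, 0]]
    - [[0, 0, -0.4], [0, 0, 0]]
    - [[0, 0, -0.6], [0, 0, 0]]
    - [[0, 0, -0.8], [0, 0, 0]]
    - [[0, 0, -1.0], [0, 0, 0]]
    - [[0, 0, -1.2], [0, 0, 0]]
    - [[0, 0, -1.2], [0, 0, 0]]
    - [[0, 0, -1.2], [0, 0, 0]]
    - [[0, 0, -1.2], [0, 0, 0]]

```text
time: 17.0
position: [0.5123, 0.2485, 0.0485]
ee_rot: [0.849, 0.529, 0.0, 0.0]
wrist_force: [-1.0, -0.5, 5.7]
grip_width: 0.411
```

```bash
python3 f.py; python3 - <<'E'
from h import *
s=state();print(s['position'],s['grip_width'],s['wrist_force']);w=read_camera('wrist');sc=read_camera('scene')
P=s['position'];q=proj('wrist',[P+[0,0,.0566]],s)[0];u,v=q.astype(int);print(q)
A=cv2.resize(w[v-55:v+35,u-60:u+60],None,fx=4,fy=4,interpolation=cv2.INTER_CUBIC)
B=cv2.resize(sc[195:285,310:385],None,fx=4,fy=4,interpolation=cv2.INTER_CUBIC)
save(cv2.convertScaleAbs(np.hstack([A,B]),alpha=1.6),'pics/c7.png')
E
```

```text
t 17.35 z 0.0485 bottom 0.0651 F 5.70 +- 0.15
[0.51231852 0.24849082 0.04851782] 0.4174805832035435 [-1.56164101 -0.48189184  5.79955394]
[254.22445575 263.65811129]
```

View pics/c7.png

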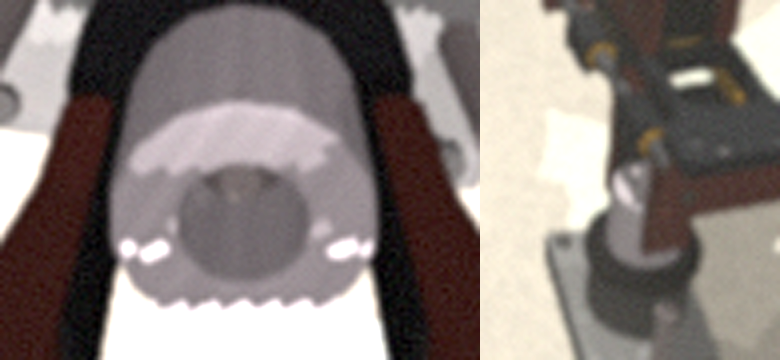

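The pin is visible inside the bore, and the bore centre at (255,263.5) shows no slip in the grip. Estimated travel is 9.8 ± 0.5 mm, held steadily, so I'm handing it in.

```bash
python3 -c "
from bench import *
print(sign_off())"
```

```text
the job is handed in; nothing more can be done
None
```

The 18 mm bore sleeve is over the guide pin, seated on the collar and held pressed about 10 mm down, and I've handed the job in at about 17.5 s. The gripper still holds it.

**Final checks**
- **Right sleeve:** close up, the bore measured about 18.1 mm.
- **On the pin:** the pin shows inside the bore and the sleeve had not slipped in the grip.
- **Travel:** the sleeve's underside is at 65.1 mm, level with the 65 mm post tops. The spring contact point, found by backing off, puts the travel at 9.8 ± 0.5 mm.
- **Other items:** I moved nothing else, and the close-up views showed no disturbance. I did not take a final full picture of the bench.

**What failed or disagreed**
- **First grasp:** it closed on air just above the sleeve because the visible fingertips end about 30 mm short of the stated TCP. I confirmed this from the side, went lower and gripped it; the sleeve had not moved.
- **Spring force:** it reads about 6.9 N against the "about 8 N" stated. I relied on the measured contact height instead.

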